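Set the pump dial one click up and switch it on by fingertip

ROBOT

A 6-joint arm with a two-finger parallel gripper is mounted at the origin on the work surface. World frame = base frame: x ahead of the robot, y to its left, z up, the work surface at z = 0. Lengths are in m, angles in rad, forces in N, time in s.
With the tool pointing down it reaches from about 0.35 to 0.85 m from the base axis. Payload 8.1 kg.
Tool frame: the origin (TCP) lies on the centre line of the jaws, within the pads' length; the fingertips stand robot.finger_overhang ahead of it and the grasp point (between the pads) lies 5 mm behind it (robot.finger_overhang is the distance from the TCP to the fingertips, in m); z points along the fingers, y is the direction in which the jaws open and shut (so a half turn about z gives the same grasp; the last joint's range is limited). The gripper opens to 93 mm and grips with 3 to 60 N. Pads are 15 mm wide; open, the fingers measure 128 mm over their backs; the gripper's body (75 mm by 188 mm) begins 65 mm behind the grasp point.
Start: joints at [1.148, 0.13, 1.488, -0, 1.523, -0.085], TCP at [0.199, 0.566, 0.211] pointing down, gripper open.
Joint ranges: [-2.96, 2.96], [-0.89, 2.26], [0.02, 2.5], [-1.34, 4.48], [0, 2.73], [-2.66, 2.66]. Speed limits (rad/s): [2.39, 2.39, 2.79, 3.14, 3.14, 3.14].

INTERFACE

Orientations are given as a rotation vector (axis times angle).
In Python, from plant import robot gives the robot as it stands. The module is installed in compiled form; this text tells all that it offers.
- The arm moves only by the tool carry_out, never from a script. Its argument "commands" is a list that holds one entry, the list of rows, each a list of 4 numbers: the shift along the tool's x, y, z in cm, then the turn about the tool's z in degrees. In form: [[[tx, ty, tz, roll], ...]]. A call has 1 to 20 rows; each row shifts and turns the commanded pose from where the row before left it, along the tool's axes as they then stand; what a row does not reach is not made up. A row lasts 1/12 s, in which the tool goes at most 41.7 mm and 7.16 degrees, less where a joint would pass 70% of its speed; a pose out of reach is approached as far as the arm can. A call is refused whole if a number of a shift passes 4.17 or a number of a turn 7.16, either way. A call with a gripper value outside its range is refused whole. "claw" is the finger opening in cm, from 0 to 9.3, set as the call begins (left out, the last holds). The fingers move at their own pace and stop on an object; "grip_force" is the grip in N (left out, the last holds). Time passes only in rows, so rows that do not move let the fingers close. It gives the time, the measured TCP pose, the force and the opening at its end, in the units of the state.
- robot.read_state(): the state, without advancing time (a new reading comes with each control period).
- robot.read_camera(name): name is "scene" or "side" or "wrist"; returns the picture (400x640x3 uint8, red, green, blue); there is no depth.
- robot.camera_params(name): a dict with "mtx" (3x3 intrinsics, pixels), "dist_coeffs" ([k1, k2, p1, p2, k3] as OpenCV has them; the pictures are not rectified), "R" (3x3) and "t" (3): a world point X has camera coordinates R X + t. Camera axes: x right, y down, z forward; pixel columns grow to the right and rows downward; lengths in m; the calibration is good to about 2 mm. A picture is of the moment at which its call begins: read the wrist's pose just before it. camera_params takes no time and is no camera call; for the wrist camera it gives the pose at the moment of the call.
- robot.close_job(): hands the job in, once; it reports no verdict.
The state is a dict: "t": time; "q": joint angles; "dq": joint speeds; "joint_torque": joint torques, N m; "tool_pos": TCP position; "orientation": TCP orientation; "force": force on the tool from outside, world axes, zero at the start; "wrist_torque": the same for the moment, N m; "opening": finger opening in m.
Only numpy, scipy, OpenCV 4.12 (cv2) and the standard library are available. Lean on these libraries where they do the work, as an engineer would, in place of code of your own. Each camera call takes 0.05 s, during which the arm holds its last target.

TASK

On the grey pump power box, rest a fingertip on the face of the big knurled dial and turn it clockwise (seen from above) by friction until it clicks into the next setting, so that its white line points at the middle of the three marks, and no further. Then press the raised end of the red rocker switch until it snaps over, and leave the dial and the switch like that. Nothing is to be picked up, and the other things on the shelf stay where they are.

Things in the scene. Friction and masses are not known exactly. Their poses are not given: they have to be found in the camera images.
- power_box: grey plastic box, 130 (x) x 270 (y) x 52 mm tall, fixed to the shelf; origin: centre of its underside, z up, front to its -x. On its lid: the dial centred at (0, +62) mm, in a fixed ring 105 mm across with top at z = 56 mm; the rocker centred at (0, -85) mm; three white marks outside the ring at 124 (narrow), 90 (middle), 56 (wide) degrees anticlockwise from the box's +x about the dial centre
- dial_face (a point): centre of the flat face of the black knurled dial, 94 mm across, too wide to take between fingers; 64 mm above the shelf, 8 mm above the ring. A white line runs to its edge. The dial floats on a spring: it sinks at most 4 mm (2 N to start, 10 N fully down) and turns freely while pressed. Passing the hump between clicks takes at most about 0.04 N m. The point's axes turn with the dial
- dial_pointer (a point): point on the dial's face at the end of its white line, 45 mm from the axis; it shows the setting
- dial (a joint): dial angle, rad, growing clockwise seen from above. Clicks at 0 (white line at the narrow mark; it starts here), 0.6 (middle mark, wanted) and 1.2 (wide mark). Once let go anywhere between 0.32 and 0.88 it pulls itself to 0.6. Stops at -0.12 and 1.32
- rocker_press (a point): point on the upper face of the red rocker, mid-width, 15 mm from the pivot on the half raised at the start (towards the box's -x); then 66 mm above the shelf. The rocker is 50 mm (box x) by 28 mm (box y), pivot along the box's y, 56 mm above the shelf. Pressed down here some 8 mm, with at most about 4 N, it snaps over and stays, this point then 58 mm above the shelf
- rocker (a joint): tilt of the rocker switch, rad: 0 off (front end raised, the start), 0.5 on (front end down). It snaps to one end or the other; the middle is at 0.25
- media_jar: white ceramic filter-media jar, 80 mm diameter, 95 mm tall, cork top, standing beside the power box; origin at the centre of its foot
- tube_clip: small aluminium U-shaped tube clip, 44 x 20 mm, 30 mm tall, in front of the power box (robot's side); origin at the centre of its underside
- test_bottle: small clear bottle, 32 mm diameter, 62 mm tall, near the power box; origin at the centre of its foot
- coupling: grey plastic hose coupling ring, 42 mm diameter, 35 mm tall, standing on end near the power box; origin at the centre of its underside

How it is judged:
On the way, in this order (a step that is already met when the one before it is completed fails the run):
1. the dial is clicked into its middle setting (value of joint dial between 0.5 and 0.7 rad and velocity of joint dial between -0.05 and 0.05 rad/s), for 0.2 s.
2. the rocker switch is pressed over to on (value of joint rocker above 0.42 rad), for 0.2 s.
At the end, for the whole second after the job is handed in: The dial rests in its middle click (0.6 rad, within 0.1) and the rocker is fully over (beyond 0.42 of 0.5 rad) (all of step 1 and value of joint rocker above 0.42 rad); the robot touches nothing.
It fails at once if the dial is turned past the middle click towards the third (value of joint dial above 0.95 rad).
It fails at once if the switch is thrown before the dial is set (value of joint rocker above 0.3 rad and value of joint dial below 0.25 rad).
It fails at once if another thing on the shelf is picked up, or pushed more than 25 mm from its place (distance of any of media_jar, tube_clip, test_bottle, coupling from where it was at the start of the episode above 0.025 m).
It also fails if it takes over 48 s, if anything falls off the work surface, if the arm or the gripper's body presses on something with over 40 N, if the wrist force passes 120 N, or if a joint passes its speed limit or range.

## Working session

There is one attempt and no reset: what is moved stays moved. The work goes in short steps, Python scripts to look and compute and a tool call to move; the robot and the scene stay as the last step left them, time stands still between calls to the robot, and variables do not carry over. Pictures are saved under pics/ and viewed, and the job is handed in when it is done.

Besides the shell and the picture viewer there is one more tool, called by a JSON object that holds its "name" and its "arguments", one argument or row to a line. carry_out: Moves the arm, as the interface text tells. Its arguments: {"type":"object","properties":{"commands":{"type":"array","items":{"type":"array","items":{"type":"array","items":{"type":"number"}}}},"claw":{"type":"number"},"grip_force":{"type":"number"}},"required":["commands"]}

```bash
mkdir -p pics; python3 - <<'E'
from plant import robot
import cv2
print(robot.read_state(), robot.finger_overhang)
for n in ("scene","side","wrist"):
    p=robot.camera_params(n); print(n,p)
    cv2.imwrite(f"pics/{n}0.png",robot.read_camera(n)[:,:,::-1])
E
```

```text
{'t': 0.0, 'q': array([ 1.14758793e+00,  1.31171419e-01,  1.48925428e+00, -1.64503339e-06,
        1.52300036e+00, -8.53927568e-02]), 'dq': array([ 7.50322594e-04, -1.53048751e-04, -3.13727035e-04, -7.09971060e-05,
       -5.04998549e-04, -9.25793742e-04]), 'joint_torque': array([ 4.83444055e-04, -5.59864604e+01, -4.91747224e+01,  7.68362009e-02,
        3.60446039e-02, -2.09167119e-04]), 'tool_pos': array([0.19859432, 0.56557035, 0.21019507]), 'orientation': array([-5.28042382e-01, -3.09643022e+00,  2.78752798e-03]), 'force': array([ 0.10335325, -0.51884676,  0.09980587]), 'wrist_torque': array([-0.00350238,  0.02937155, -0.02588623]), 'opening': 0.09322391239141474} 0.014
scene {'mtx': array([[364.56979303,   0.        , 321.9524602 ],
       [  0.        , 364.56979303, 201.35292571],
       [  0.        ,   0.        ,   1.        ]]), 'dist_coeffs': array([-0.03341156,  0.        ,  0.        ,  0.        ,  0.        ]), 'R': array([[-0.87698062,  0.4801921 ,  0.01790377],
       [ 0.24816191,  0.48449746, -0.8388551 ],
       [-0.41148592, -0.73121663, -0.54406027]]), 't': arr
[... 303 characters left out ...]
R': array([[ 0.85797714, -0.51334919, -0.01865014],
       [-0.3874539 , -0.62287276, -0.67963888],
       [ 0.3372754 ,  0.59034069, -0.73330973]]), 't': array([-0.44437209,  0.30630298,  0.63976369])}
wrist {'mtx': array([[358.2773518 ,   0.        , 324.33553784],
       [  0.        , 358.2773518 , 194.37720788],
       [  0.        ,   0.        ,   1.        ]]), 'dist_coeffs': array([-0.03324778,  0.        ,  0.        ,  0.        ,  0.        ]), 'R': array([[ 3.32366422e-01,  9.43150176e-01, -5.54477387e-04],
       [ 9.07290133e-01, -3.19568651e-01,  2.73313909e-01],
       [ 2.57598867e-01, -9.13434378e-02, -9.61924737e-01]]), 't': array([-0.60005131, -0.03223436,  0.39091666])}
```

View pics/scene0.png

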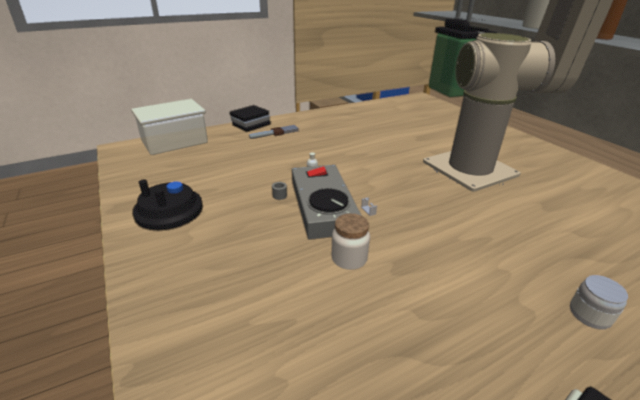

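View pics/side0.png

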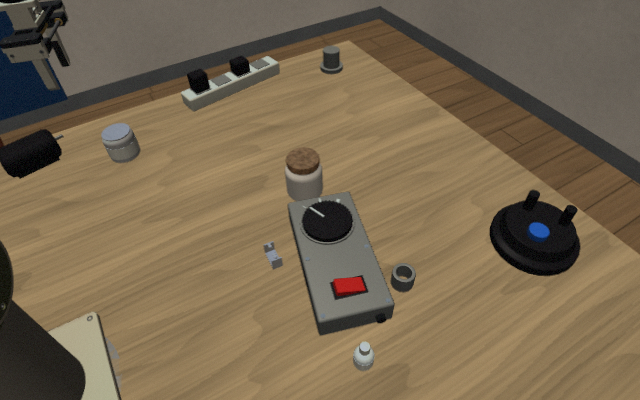

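View pics/wrist0.png

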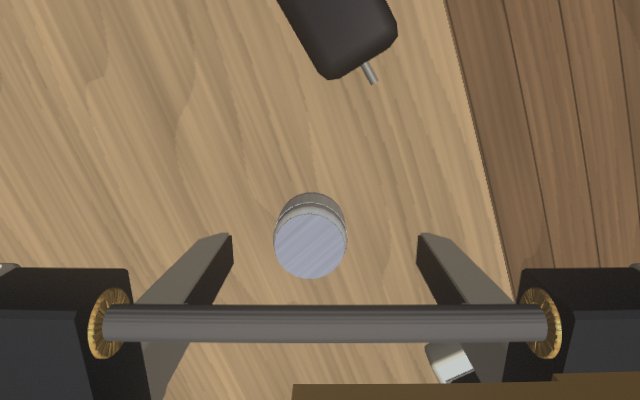

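The side view shows the box with its dial centre near (327,221) and the rocker near (349,286). The jar is behind it, the clip is left at (272,255), the coupling right at (403,277) and the bottle below at (364,355). I'll enlarge both views to pick the corners.

```bash
python3 - <<'E'
import cv2
a=cv2.imread("pics/side0.png")[180:340,260:420]; cv2.imwrite("pics/side0z.png",cv2.resize(a,None,fx=3.75,fy=3.75,interpolation=cv2.INTER_CUBIC))
a=cv2.imread("pics/scene0.png")[150:270,260:400]; cv2.imwrite("pics/scene0z.png",cv2.resize(a,None,fx=5,fy=5,interpolation=cv2.INTER_CUBIC))
E
```

```text
(no output)
```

View pics/side0z.png

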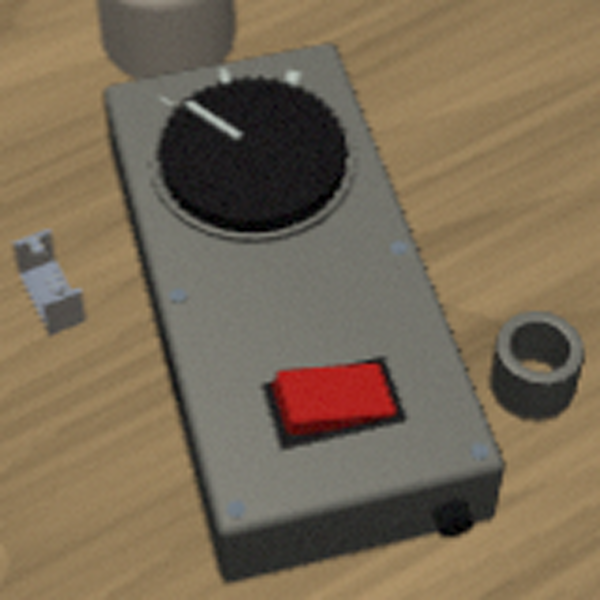

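View pics/scene0z.png

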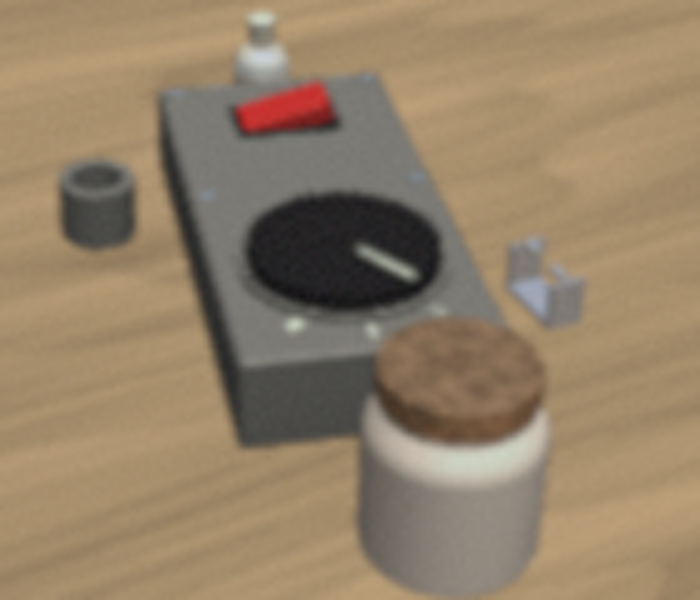

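```bash
cat > fit.py <<'E'
from plant import robot
import numpy as np, cv2
from scipy.optimize import least_squares
def proj(n,X):
    p=robot.camera_params(n)
    return cv2.projectPoints(np.array(X,float).reshape(-1,1,3),cv2.Rodrigues(p['R'])[0],p['t'],p['mtx'],p['dist_coeffs'])[0][:,0]
def ray(n,px,z):
    p=robot.camera_params(n)
    u=cv2.undistortPoints(np.array([[px]],float),p['mtx'],p['dist_coeffs'])[0,0]
    d=p['R'].T@np.array([u[0],u[1],1]); c=-p['R'].T@p['t']
    return c+d*(z-c[2])/d[2]
E
python3 - <<'E'
from fit import *
hx,hy,h=.065,.135,.052
S={'side':([(106,92,-hx,hy,h),(337,45,hx,hy,h),(500,466,hx,-hy,h),(220,533,-hx,-hy,h),(228,580,-hx,-hy,0),(495,515,hx,-hy,0),(254,152,0,.062,.064)],260,180,3.75),
'scene':([(165,92,hx,-hy,h),(376,77,-hx,-hy,h),(240,362,hx,hy,h),(243,443,hx,hy,0),(344,250,0,.062,.064)],260,150,5)}
def W(v,P):
    c,s=np.cos(v[2]),np.sin(v[2]); P=np.array(P)
    return np.c_[v[0]+c*P[:,0]-s*P[:,1],v[1]+s*P[:,0]+c*P[:,1],P[:,2]]
def res(v,names):
    r=[]
    for n in names:
        L,ox,oy,f=S[n]; A=np.array(L)
        uv=(A[:,:2]+.5)/f-.5+[ox,oy]
        r.append((proj(n,W(v,A[:,2:]))-uv).ravel())
    return np.concatenate(r)
for names in (['side'],['scene'],['side','scene']):
    o=least_squares(res,[.55,0,0],args=(names,),loss='soft_l1'); print(names,o.x,np.round(o.fun.reshape(-1,2),1).tolist())
v=o.x
R=W(v,[(0,.062,.064),(-.015,-.085,.066),(.045*np.cos(np.radians(124)),.062+.045*np.sin(np.radians(124)),.064)]);print(R)
# things
for nm,n,px,z in [('jar top','side',(303,158),.095),('jar top','scene',(352,223),.095),('clip','side',(272,256),.005),('clip','scene',(369,209),.01),('coupl','side',(403,270),.035),('coupl','scene',(279,186),.035),('bottle top','side',(365,347),.062),('bottle top','scene',(312,154),.062)]:
    print(nm,ray(n,px,z))
E
```

```text
['side'] [ 0.5294628  -0.02472415 -0.29778667] [[-0.8, -2.7], [0.0, -2.0], [2.6, -0.3], [-0.2, 0.2], [-1.4, 2.1], [0.7, 1.7], [0.0, -2.1]]
['scene'] [ 0.52670359 -0.0221018  -0.29584482] [[-1.2, -0.8], [1.0, -1.4], [0.0, 0.6], [-0.5, 2.5], [0.6, -1.6]]
['side', 'scene'] [ 0.52840084 -0.02421211 -0.29290375] [[-1.7, -2.5], [-0.9, -2.0], [2.2, -0.5], [-0.5, 0.3], [-1.7, 2.3], [0.3, 1.5], [-0.8, -2.0], [-2.2, -1.0], [-0.0, -1.6], [-0.9, 0.3], [-1.4, 2.2], [-0.4, -1.8]]
[[ 0.54630232  0.03514728  0.064     ]
 [ 0.48949735 -0.10126091  0.066     ]
 [ 0.53298207  0.07813066  0.064     ]]
jar top [0.57596506 0.17747032 0.095     ]
jar top [0.57475978 0.1832955  0.095     ]
clip [0.43251801 0.05206794 0.005     ]
clip [0.43539664 0.05698731 0.01      ]
coupl [ 0.61145568 -0.11949262  0.035     ]
coupl [ 0.61148527 -0.11593946  0.035     ]
bottle top [ 0.46450165 -0.21114314  0.062     ]
bottle top [ 0.46707216 -0.20185193  0.062     ]
```

```bash
cat >> fit.py <<'E'
from scipy.spatial.transform import Rotation as Ro
def go(target):
    s=robot.read_state(); R=Ro.from_rotvec(s['orientation']).as_matrix()
    return np.round(R.T@(np.array(target)-s['tool_pos'])*100,2)
E
python3 - <<'E'
from fit import *
s=robot.read_state(); print(Ro.from_rotvec(s['orientation']).as_matrix().round(3))
p=robot.camera_params('wrist'); c=-p['R'].T@p['t']; R=Ro.from_rotvec(s['orientation']).as_matrix()
print('cam in tool',R.T@(c-s['tool_pos']), 'cam axes in tool',R.T@p['R'].T)
print(go([.5,.0,.27]))
E
```

```text
[[-0.943  0.331 -0.001]
 [ 0.331  0.943 -0.001]
 [ 0.    -0.001 -1.   ]]
cam in tool [ 0.0751843   0.00057732 -0.17422917] cam axes in tool [[-1.02883013e-03 -9.61876492e-01 -2.73482278e-01]
 [ 9.99998858e-01 -1.29245520e-03  7.83792348e-04]
 [-1.10737502e-03 -2.73481159e-01  9.61876723e-01]]
[-47.18 -43.39  -5.91]
```

{"name": "carry_out", "arguments": {
  "commands": [
    [[-2.8,-2.4,-0.2,0],[-2.8,-2.4,-0.2,0],[-2.8,-2.4,-0.2,0],[-2.8,-2.4,-0.2,0],[-2.8,-2.4,-0.2,0],[-2.8,-2.4,-0.2,0],[-2.8,-2.4,-0.2,0],[-2.8,-2.4,-0.2,0],[-2.8,-2.4,-0.2,0],[-2.8,-2.4,-0.2,0],[-2.8,-2.4,-0.2,0],[-2.8,-2.4,-0.2,0],[-2.8,-2.4,-0.2,0],[-2.8,-2.4,-0.2,0],[-2.8,-2.4,-0.2,0],[-2.8,-2.4,-0.2,0],[-2.8,-2.4,-0.2,0],[-2.8,-2.4,-0.2,0],[0,0,0,0],[0,0,0,0]]
  ],
  "claw": 4.0
}}

```text
t: 1.82
tool_pos: [0.5314, -0.0102, 0.2466]
orientation: [-0.533, -3.095, 0.0]
force: [0.4, 0.9, -0.4]
opening: 0.0396
```

```bash
python3 - <<'E'
from fit import *
s=robot.read_state(); print(s['t'],s['tool_pos'],s['orientation'],s['opening'],s['q'],s['force'])
p=robot.camera_params('wrist'); np.savez('w1.npz',**p)
cv2.imwrite("pics/wrist1.png",robot.read_camera('wrist')[:,:,::-1])
E
```

```text
1.8167 [ 0.5313853  -0.01023427  0.24660021] [-5.32987220e-01 -3.09475022e+00  1.12728978e-04] 0.039635113579281234 [-1.15739844e-01 -6.66887628e-02  1.62542683e+00 -1.48471521e-06
  1.58413806e+00 -1.34543632e+00] [ 0.37393773  0.8857619  -0.39232998]
```

View pics/wrist1.png

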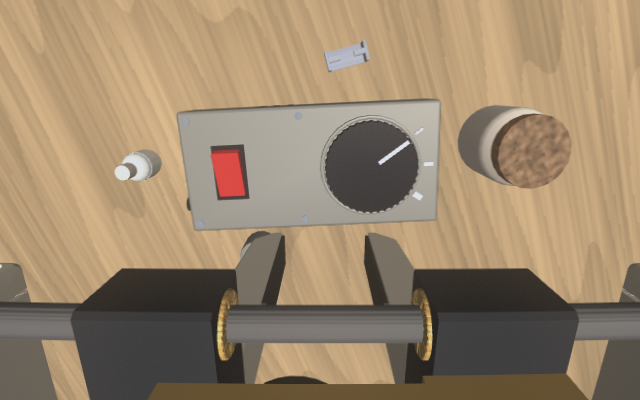

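The wrist view shows the whole lid. The corners are near (179,113), (440,100), (437,219) and (195,229), the dial centre is about (371,165) and the rocker about (230,173). The white line points at the narrow mark.

```bash
python3 - <<'E'
import cv2
a=cv2.imread("pics/wrist1.png")[85:245,165:455]; cv2.imwrite("pics/wrist1z.png",cv2.resize(a,None,fx=2.75,fy=2.75,interpolation=cv2.INTER_CUBIC))
E
```

```text
(no output)
```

View pics/wrist1z.png

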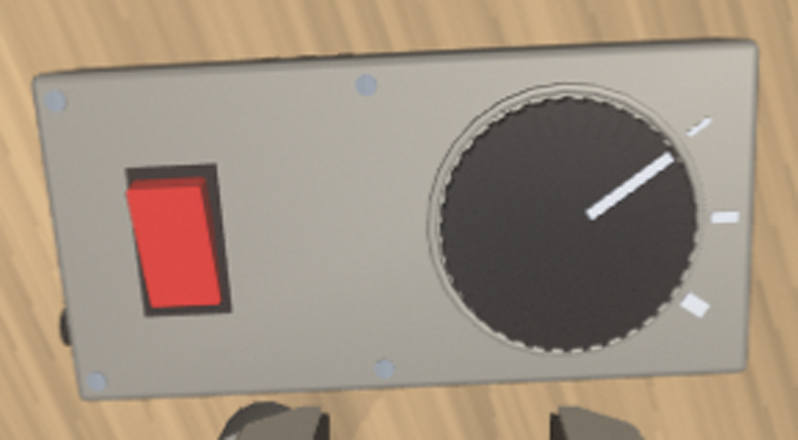

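```bash
python3 - <<'E'
from fit import *
p=np.load('w1.npz'); f=2.75
L=np.array([(35,77,-.065,-.135,.052),(757,42,-.065,.135,.052),(745,369,.065,.135,.052),(82,398,.065,-.135,.052),(568,224,0,.062,.064)])
uv=(L[:,:2]+.5)/f-.5+[165,85]
def P(v):
    c,s=np.cos(v[2]),np.sin(v[2]);A=L[:,2:]
    W=np.c_[v[0]+c*A[:,0]-s*A[:,1],v[1]+s*A[:,0]+c*A[:,1],A[:,2]+(v[3] if len(v)>3 else 0)]
    return cv2.projectPoints(W.reshape(-1,1,3),cv2.Rodrigues(p['R'])[0],p['t'],p['mtx'],p['dist_coeffs'])[0][:,0]
for x0 in ([.53,-.02,-.29],[.53,-.02,-.29,0]):
    o=least_squares(lambda v:(P(v)-uv).ravel(),x0);print(o.x.round(4),o.fun.reshape(-1,2).round(1).tolist())
    v=o.x;c,s=np.cos(v[2]),np.sin(v[2])
    for q in ([0,.062],[-.015,-.085]): print([v[0]+c*q[0]-s*q[1],v[1]+s*q[0]+c*q[1]])
v=o.x
s=robot.read_state();R=Ro.from_rotvec(s['orientation']).as_matrix();print(R[:,0],R[:,1],v[2])
E
```

```text
[ 0.5276 -0.0226 -0.2949] [[-3.1, -1.4], [2.3, -1.9], [1.9, 1.6], [-1.6, 1.9], [0.5, 1.3]]
[np.float64(0.5456120525111239), np.float64(0.03667699301279768)]
[np.float64(0.4885327234965906), np.float64(-0.09961662458997442)]
[ 0.5287 -0.023  -0.2954 -0.0075] [[-0.1, -0.7], [-0.0, -0.8], [-0.2, 0.3], [0.8, 0.3], [-0.4, 1.0]]
[np.float64(0.5467139399547649), np.float64(0.03632234525326379)]
[np.float64(0.4895659455196691), np.float64(-0.09994249515704257)]
[-0.94290796  0.33305059  0.00137509] [3.33050991e-01 9.42908815e-01 6.66489760e-05] -0.29541976564741884
```

{"name": "carry_out", "arguments": {
  "commands": [
    [[0.03,0.7,2.0,0],[0.03,0.7,2.0,0],[0.02,0.7,2.0,0],[0.02,0.7,2.0,0],[0.02,0.7,2.0,0],[0.02,0.7,2.0,0],[0.02,0.7,2.0,0],[0,0,1.0,0],[0,0,0.5,0],[0,0,0,0],[0,0,0,0],[0,0,0,0]]
  ]
}}

```text
t: 2.87
tool_pos: [0.5468, 0.0381, 0.0938]
orientation: [0.528, 3.095, 0.0]
force: [0.4, 0.1, 0.8]
opening: 0.0402
```

```bash
python3 - <<'E'
from fit import *
s=robot.read_state(); print(s['t'],s['tool_pos'],s['force'],go([.546,.0365,.078]))
cv2.imwrite("pics/wrist2.png",robot.read_camera('wrist')[:,:,::-1])
cv2.imwrite("pics/side2.png",cv2.resize(robot.read_camera('side')[140:340,240:440,::-1],None,fx=3,fy=3))
E
```

```text
2.8667 [0.54681351 0.03810822 0.09383179] [0.4442189  0.10062827 0.80918646] [ 0.03 -0.18  1.58]
```

View pics/wrist2.png

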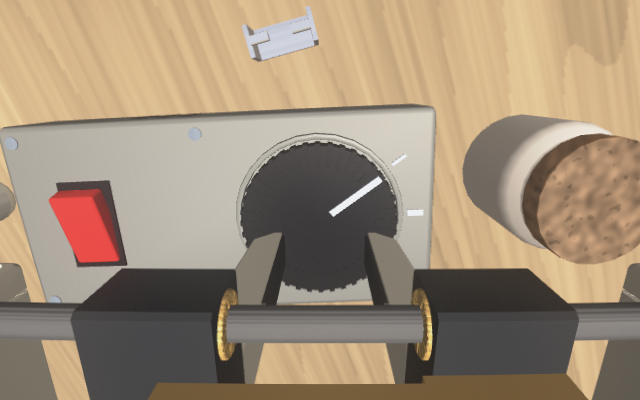

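View pics/side2.png

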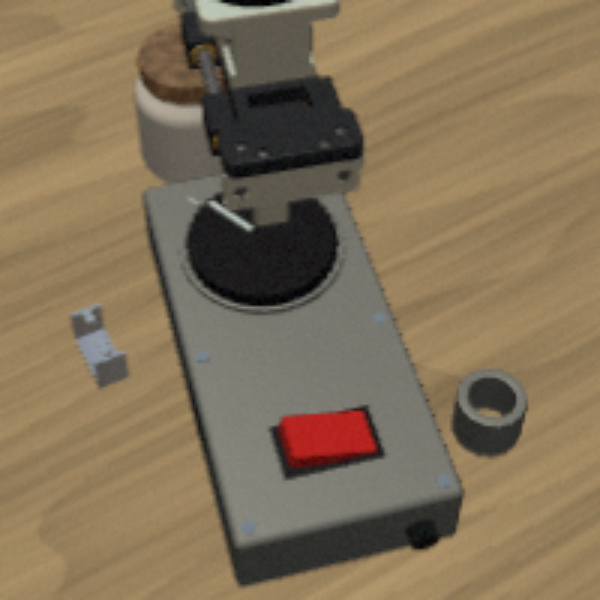

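The wrist view shows the two fingertips over the dial, and the side view confirms the hand is centred above it. Next I descend to light contact.

{"name": "carry_out", "arguments": {
  "commands": [
    [[0,-0.15,0.5,0],[0,0,0.5,0],[0,0,0.3,0],[0,0,0.1,0],[0,0,0.1,0],[0,0,0,0],[0,0,0,0]]
  ]
}}

```text
t: 3.55
tool_pos: [0.5454, 0.0368, 0.0772]
orientation: [-0.528, -3.097, 0.0]
force: [-0.1, 0.3, -0.4]
opening: 0.04
```

{"name": "carry_out", "arguments": {
  "commands": [
    [[0,0,0.1,0],[0,0,0.1,0],[0,0,0,0],[0,0,0,0],[0,0,0,0]]
  ]
}}

```text
t: 3.97
tool_pos: [0.5454, 0.0368, 0.0753]
orientation: [0.528, 3.097, 0.0]
force: [0.4, 0.4, -0.2]
opening: 0.04
```

{"name": "carry_out", "arguments": {
  "commands": [
    [[0,0,0.1,0],[0,0,0.1,0],[0,0,0,0],[0,0,0,0]]
  ]
}}

```text
t: 4.3
tool_pos: [0.5453, 0.0368, 0.0731]
orientation: [-0.528, -3.097, 0.0]
force: [-0.4, 0.3, -0.3]
opening: 0.0399
```

{"name": "carry_out", "arguments": {
  "commands": [
    [[0,0,0.1,0],[0,0,0.1,0],[0,0,0,0],[0,0,0,0]]
  ]
}}

```text
t: 4.63
tool_pos: [0.5453, 0.0368, 0.0711]
orientation: [-0.528, -3.097, 0.0]
force: [-0.3, -0.5, -0.3]
opening: 0.04
```

{"name": "carry_out", "arguments": {
  "commands": [
    [[0,0,0.1,0],[0,0,0.05,0],[0,0,0,0],[0,0,0,0]]
  ]
}}

```text
t: 4.97
tool_pos: [0.5454, 0.0368, 0.0697]
orientation: [-0.528, -3.097, 0.0]
force: [-0.3, 0.3, 0.1]
opening: 0.04
```

{"name": "carry_out", "arguments": {
  "commands": [
    [[0,0,0.1,0],[0,0,0,0],[0,0,0,0]]
  ]
}}

```text
t: 5.22
tool_pos: [0.5454, 0.0368, 0.0687]
orientation: [-0.528, -3.097, 0.0]
force: [0.2, 0.3, 0.4]
opening: 0.0403
```

{"name": "carry_out", "arguments": {
  "commands": [
    [[0,0,0.1,0],[0,0,0,0],[0,0,0,0]]
  ]
}}

```text
t: 5.47
tool_pos: [0.5453, 0.0368, 0.0676]
orientation: [-0.528, -3.097, 0.0]
force: [0.3, -0.0, 0.3]
opening: 0.04
```

```bash
python3 - <<'E'
from fit import *
s=robot.read_state(); print(s['t'],s['tool_pos'],s['force'])
cv2.imwrite("pics/wrist3.png",robot.read_camera('wrist')[:,:,::-1])
cv2.imwrite("pics/side3.png",cv2.resize(robot.read_camera('side')[170:270,270:400,::-1],None,fx=6,fy=6,interpolation=cv2.INTER_CUBIC))
E
```

```text
5.4667 [0.54532646 0.03684442 0.06764037] [ 0.2640385  -0.01869419  0.34124284]
```

View pics/wrist3.png

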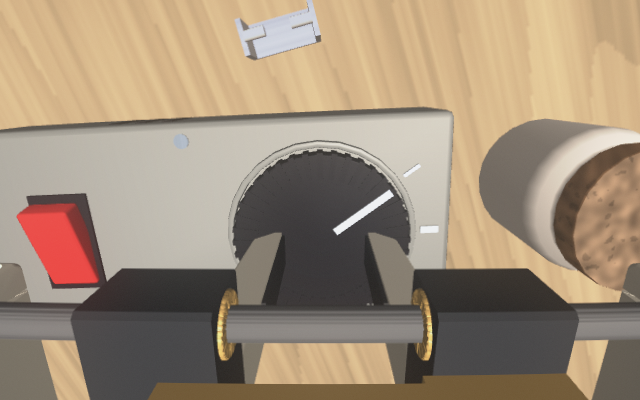

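View pics/side3.png

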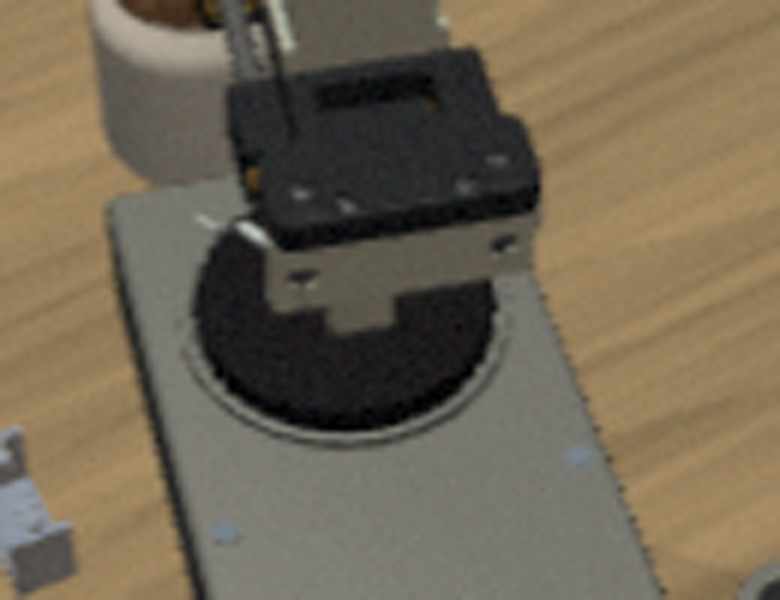

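The side view shows the fingertip at about (360,330) in the crop, over the face and not clearly touching. There is no force yet, so the shelf seems lower than nominal, as the fit suggested. I'll keep descending in small steps.

{"name": "carry_out", "arguments": {
  "commands": [
    [[0,0,0.1,0],[0,0,0,0],[0,0,0,0]]
  ]
}}

```text
t: 5.82
tool_pos: [0.5454, 0.0368, 0.0666]
orientation: [-0.528, -3.097, -0.0]
force: [-0.9, -0.3, -0.0]
opening: 0.0398
```

{"name": "carry_out", "arguments": {
  "commands": [
    [[0,0,0.1,0],[0,0,0,0],[0,0,0,0]]
  ]
}}

```text
t: 6.07
tool_pos: [0.5454, 0.0368, 0.0657]
orientation: [-0.528, -3.097, 0.0]
force: [0.3, -0.9, -0.4]
opening: 0.0399
```

{"name": "carry_out", "arguments": {
  "commands": [
    [[0,0,0.1,0],[0,0,0,0],[0,0,0,0]]
  ]
}}

```text
t: 6.32
tool_pos: [0.5453, 0.0368, 0.0647]
orientation: [-0.528, -3.097, 0.0]
force: [0.1, -0.3, -0.2]
opening: 0.0398
```

{"name": "carry_out", "arguments": {
  "commands": [
    [[0,0,0.1,0],[0,0,0,0],[0,0,0,0]]
  ]
}}

```text
t: 6.57
tool_pos: [0.5453, 0.0368, 0.0636]
orientation: [-0.528, -3.097, 0.0]
force: [-0.0, 0.3, -0.1]
opening: 0.0399
```

{"name": "carry_out", "arguments": {
  "commands": [
    [[0,0,0.1,0],[0,0,0,0],[0,0,0,0]]
  ]
}}

```text
t: 6.82
tool_pos: [0.5453, 0.0368, 0.0626]
orientation: [-0.528, -3.097, 0.0]
force: [0.4, -0.2, -0.2]
opening: 0.0396
```

{"name": "carry_out", "arguments": {
  "commands": [
    [[0,0,0.1,0],[0,0,0,0],[0,0,0,0]]
  ]
}}

```text
t: 7.07
tool_pos: [0.5453, 0.0368, 0.0616]
orientation: [-0.528, -3.097, 0.0]
force: [0.6, -0.5, 0.0]
opening: 0.0404
```

```bash
python3 - <<'E'
from fit import *
s=robot.read_state(); print(s['t'],s['tool_pos'],s['force'],s['wrist_torque'],robot.finger_overhang)
cv2.imwrite("pics/wrist4.png",robot.read_camera('wrist')[:,:,::-1])
cv2.imwrite("pics/side4.png",cv2.resize(robot.read_camera('side')[170:270,270:400,::-1],None,fx=6,fy=6,interpolation=cv2.INTER_CUBIC))
R=Ro.from_rotvec(s['orientation']).as_matrix()
for dz in (0.0,.005,.010,.014):
  print(dz,proj('side',[s['tool_pos']+R@np.array([a,b,dz]) for a in(-.0075,.0075) for b in (-.02,-.037)]).round(1).tolist())
E
```

```text
7.0667 [0.54530405 0.03684431 0.06161565] [ 0.55377086 -0.4815438   0.04707551] [-7.77172936e-03 -4.46134462e-02 -7.05141391e-05] 0.014
0.0 [[331.8, 225.9], [333.8, 232.8], [324.0, 227.2], [325.8, 234.2]]
0.005 [[331.8, 227.6], [333.8, 234.5], [324.0, 228.9], [325.8, 235.9]]
0.01 [[331.9, 229.2], [333.8, 236.2], [324.1, 230.6], [325.9, 237.6]]
0.014 [[331.9, 230.6], [333.8, 237.5], [324.1, 231.9], [325.9, 238.9]]
```

View pics/side4.png

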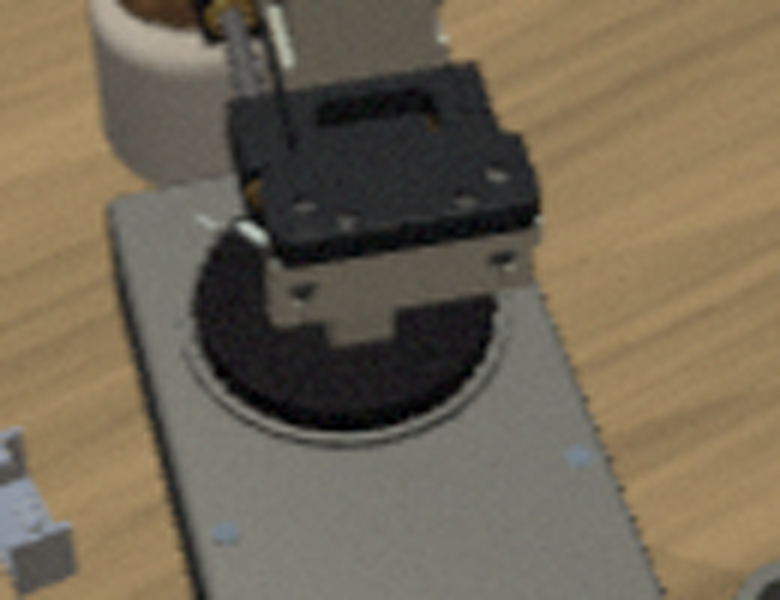

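View pics/wrist4.png

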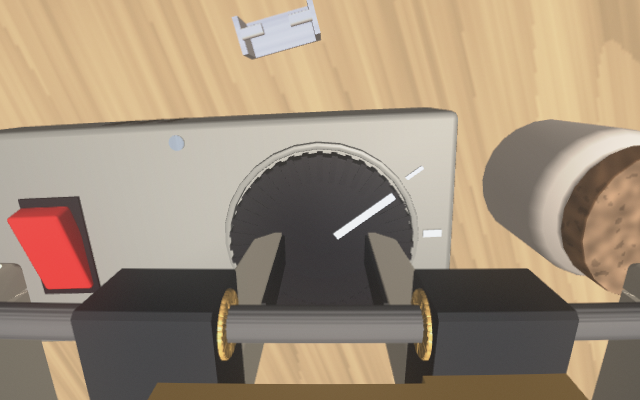

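```bash
python3 - <<'E'
from fit import *
P={n:robot.camera_params(n) for n in('side','scene')}; P['w']=dict(np.load('w1.npz'))
def pr(n,X):
    p=P[n];return cv2.projectPoints(np.array(X,float).reshape(1,1,3),cv2.Rodrigues(p['R'])[0],p['t'],p['mtx'],p['dist_coeffs'])[0][0,0]
def tri(o):
    r=least_squares(lambda X:np.concatenate([pr(n,X)-np.array(u) for n,u in o.items()]),[.5,0,.05]);return r.x.round(4),r.fun.round(1)
c=lambda u,v,f,a,b:((u+.5)/f-.5+a,(v+.5)/f-.5+b)
sd=lambda u,v:c(u,v,3.75,260,180); sc=lambda u,v:c(u,v,5,260,150); w=lambda u,v:c(u,v,2.75,165,85)
print('dial',tri({'side':sd(254,152),'scene':sc(344,250),'w':w(568,224)}))
print('dial',tri({'side':sd(254,152),'w':w(568,224)}),tri({'side':sd(254,152),'scene':sc(344,250)}),tri({'w':w(568,224),'scene':sc(344,250)}))
print('mid mark',tri({'side':sd(224,76),'scene':sc(372,330),'w':w(725,217)}))
print('wide mark',tri({'side':sd(293,76),'scene':sc(294,324),'w':w(695,305)}))
print('screws',tri({'side':sd(178,296),'scene':sc(416,176),'w':w(366,85)}),tri({'side':sd(399,248),'scene':sc(208,195),'w':w(384,369)}))
print('linetip',tri({'side':sd(190,104),'scene':sc(414,276),'w':w(672,156)}))
print('+x-y',tri({'side':sd(500,466),'scene':sc(165,92),'w':w(82,398)}),'-x-y',tri({'side':sd(220,533),'scene':sc(376,77),'w':w(35,77)}),'+x+y',tri({'side':sd(337,45),'scene':sc(240,362),'w':w(745,369)}))
E
```

```text
dial (array([0.546 , 0.0364, 0.0579]), array([-1.2, -0.3, -0.1,  0.5, -0.4,  0.6]))
dial (array([0.5468, 0.037 , 0.0549]), array([-1. ,  0.3,  0. ,  0.6])) (array([0.5464, 0.0345, 0.0585]), array([-0.5,  0. , -0.6, -0. ])) (array([0.5453, 0.0368, 0.0593]), array([-0. ,  0.1,  0.2,  0.1]))
mid mark (array([0.564, 0.094, 0.053]), array([-0.3, -0.7, -0.2,  0.4, -0.4, -0. ]))
wide mark (array([0.5938, 0.0738, 0.0535]), array([-0.7, -0.3, -0.2,  0.3, -0.3,  0.2]))
screws (array([ 0.4726, -0.0172,  0.0517]), array([-0.6, -0.4, -0.3,  0.6, -0.3,  0.2])) (array([ 0.5781, -0.0495,  0.052 ]), array([-0.3, -0.4, -0.3,  0.4, -0.3,  0. ]))
linetip (array([0.5331, 0.0791, 0.0635]), array([-1.2, -1. , -0.3,  0.7, -0.6,  0.4]))
+x-y (array([ 0.5493, -0.1694,  0.0492]), array([-0.1, -0.3, -1. ,  0.1, -0.2, -0.3])) -x-y (array([ 0.4284, -0.1324,  0.0478]), array([-0.5,  0. , -0. ,  0.1, -0.1,  0.3])) +x+y (array([0.6278, 0.0857, 0.0499]), array([-1.5, -0.8, -0.3,  0.7, -0.7,  0.5]))
```

```bash
python3 - <<'E'
from fit import *
s=robot.read_state();R=Ro.from_rotvec(s['orientation']).as_matrix()
for a in(-.0075,0,.0075):
 for b in (-.02,-.0375):
  print(a,b,[proj('wrist',[s['tool_pos']+R@np.array([a,b,d])])[0].round(0).tolist() for d in (-.03,-.014,0,.014,.03)])
a=cv2.imread('pics/wrist4.png')[200:360,200:460];cv2.imwrite('pics/w4z.png',cv2.resize(a,None,fx=3,fy=3,interpolation=cv2.INTER_CUBIC))
a=robot.read_camera('scene')[140:270,260:400,::-1];cv2.imwrite('pics/sc4z.png',cv2.resize(a,None,fx=4.5,fy=4.5,interpolation=cv2.INTER_CUBIC))
E
```

```text
-0.0075 -0.02 [[279.0, 283.0], [283.0, 267.0], [285.0, 254.0], [288.0, 244.0], [290.0, 233.0]]
-0.0075 -0.0375 [[240.0, 283.0], [247.0, 267.0], [253.0, 254.0], [257.0, 244.0], [262.0, 233.0]]
0 -0.02 [[278.0, 268.0], [282.0, 253.0], [285.0, 241.0], [288.0, 231.0], [290.0, 222.0]]
0 -0.0375 [[239.0, 268.0], [246.0, 253.0], [252.0, 241.0], [257.0, 231.0], [261.0, 222.0]]
0.0075 -0.02 [[277.0, 253.0], [281.0, 239.0], [285.0, 228.0], [287.0, 219.0], [290.0, 210.0]]
0.0075 -0.0375 [[238.0, 253.0], [245.0, 239.0], [251.0, 228.0], [256.0, 219.0], [261.0, 210.0]]
```

View pics/w4z.png

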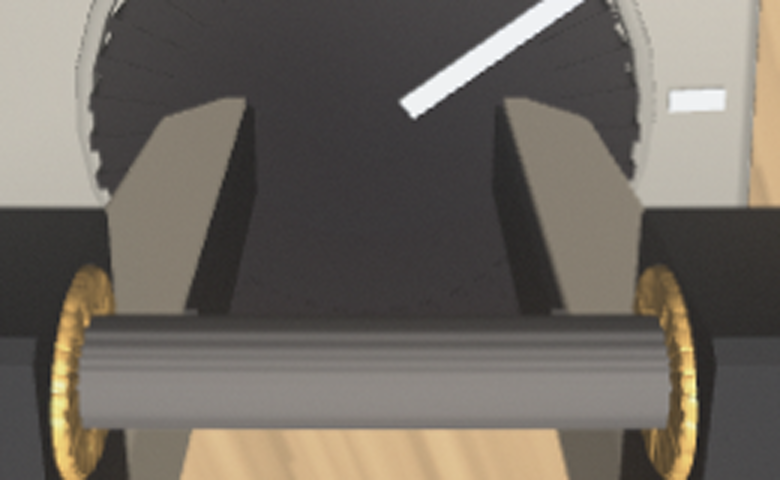

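View pics/sc4z.png

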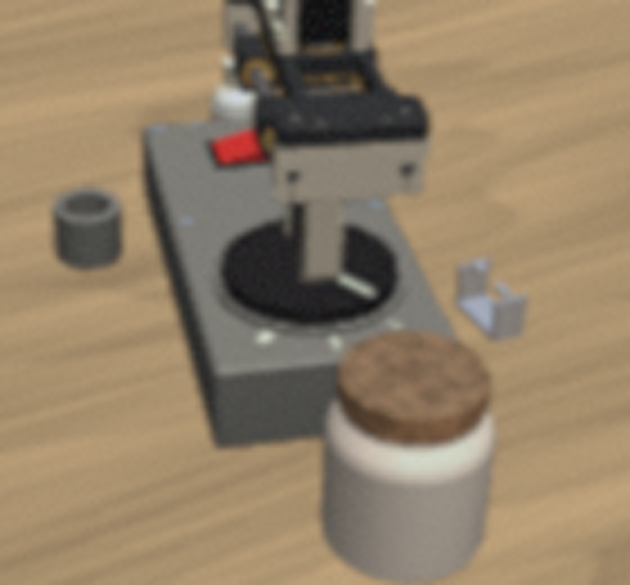

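The scene and wrist views show the fingertips still clear of the dial. The tapered tips project about 7 mm behind the TCP, not 14 mm ahead of it, so the lack of contact fits a face at 64 mm. I'll widen to 6 cm for more torque arm and keep feeling downward.

{"name": "carry_out", "arguments": {
  "commands": [
    [[0,0,0.1,0],[0,0,0,0],[0,0,0,0],[0,0,0,0],[0,0,0,0]]
  ],
  "claw": 6.0
}}

```text
t: 7.63
tool_pos: [0.5454, 0.0368, 0.0607]
orientation: [0.528, 3.097, -0.0]
force: [0.0, 0.3, 0.1]
opening: 0.0596
```

{"name": "carry_out", "arguments": {
  "commands": [
    [[0,0,0.1,0],[0,0,0,0],[0,0,0,0]]
  ]
}}

```text
t: 7.88
tool_pos: [0.5453, 0.0368, 0.0597]
orientation: [-0.528, -3.097, 0.0]
force: [-0.6, 1.0, 1.0]
opening: 0.0602
```

{"name": "carry_out", "arguments": {
  "commands": [
    [[0,0,0.1,0],[0,0,0,0],[0,0,0,0]]
  ]
}}

```text
t: 8.13
tool_pos: [0.5453, 0.0368, 0.0587]
orientation: [-0.528, -3.097, 0.0]
force: [-0.1, -0.2, -0.3]
opening: 0.0598
```

{"name": "carry_out", "arguments": {
  "commands": [
    [[0,0,0.1,0],[0,0,0,0],[0,0,0,0]]
  ]
}}

```text
t: 8.38
tool_pos: [0.5453, 0.0368, 0.0576]
orientation: [-0.528, -3.097, 0.0]
force: [-0.5, 0.3, 0.1]
opening: 0.0599
```

{"name": "carry_out", "arguments": {
  "commands": [
    [[0,0,0.1,0],[0,0,0,0],[0,0,0,0]]
  ]
}}

```text
t: 8.63
tool_pos: [0.5456, 0.0368, 0.0569]
orientation: [0.528, 3.097, 0.0]
force: [1.1, 0.2, 1.2]
opening: 0.06
```

{"name": "carry_out", "arguments": {
  "commands": [
    [[0,0,0.1,0],[0,0,0,0],[0,0,0,0]]
  ]
}}

```text
t: 8.88
tool_pos: [0.5456, 0.0368, 0.056]
orientation: [0.528, 3.096, 0.0]
force: [-0.7, 0.8, 4.8]
opening: 0.0601
```

{"name": "carry_out", "arguments": {
  "commands": [
    [[0,0,0.1,0],[0,0,0.05,0],[0,0,0,0],[0,0,0,0]]
  ]
}}

```text
t: 9.22
tool_pos: [0.5456, 0.0368, 0.0547]
orientation: [0.528, 3.096, 0.0]
force: [-2.3, 0.2, 6.2]
opening: 0.0601
```

```bash
python3 - <<'E'
from fit import *
s=robot.read_state(); print(s['t'],s['tool_pos'],s['force'],s['wrist_torque'])
E
```

```text
9.2167 [0.54563106 0.03681766 0.05466924] [-2.31980953  0.16888728  6.21111342] [-0.00395623  0.37116977 -0.00597856]
```

About 6 N down, within the spring's travel. I turn 12° clockwise (positive roll) and check.

{"name": "carry_out", "arguments": {
  "commands": [
    [[0,0,0,3],[0,0,0,3],[0,0,0,3],[0,0,0,3],[0,0,0,0],[0,0,0,0]]
  ]
}}

```text
t: 9.72
tool_pos: [0.5459, 0.0367, 0.0548]
orientation: [0.849, 3.024, 0.0]
force: [-0.4, -0.7, 5.2]
opening: 0.0602
```

```bash
python3 - <<'E'
from fit import *
s=robot.read_state(); print(s['t'],s['tool_pos'],s['force'],s['wrist_torque'],s['q'])
cv2.imwrite("pics/wrist5.png",robot.read_camera('wrist')[:,:,::-1])
E
```

```text
9.7167 [0.5459179  0.03668393 0.05478933] [-0.42274289 -0.66297132  5.17608368] [-0.16328429  0.17303042  0.01681275] [-2.64470001e-02  1.20240011e-01  1.79507766e+00 -2.55975996e-04
  1.22521569e+00 -1.04962217e+00]
```

View pics/wrist5.png

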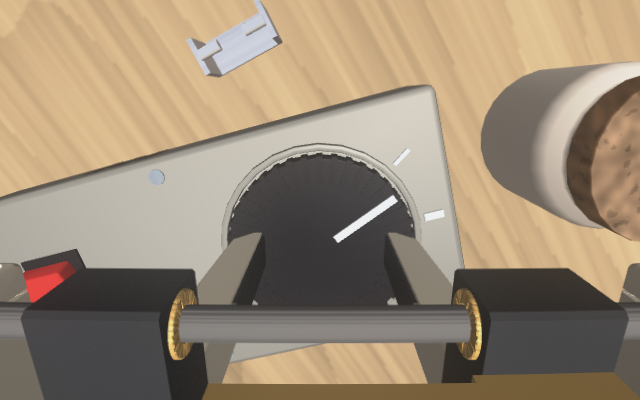

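The line has kept its place in the image, from (336,240) to (396,199), while the marks moved, so the dial is turning with the fingers. I turn 20° more, to 32° in total.

{"name": "carry_out", "arguments": {
  "commands": [
    [[0,0,0,2.5],[0,0,0,2.5],[0,0,0,2.5],[0,0,0,2.5],[0,0,0,2.5],[0,0,0,2.5],[0,0,0,2.5],[0,0,0,2.5],[0,0,0,0],[0,0,0,0]]
  ]
}}

```text
t: 10.6
tool_pos: [0.5464, 0.0363, 0.055]
orientation: [1.361, 2.829, 0.0]
force: [0.1, -2.2, 6.0]
opening: 0.0602
```

```bash
python3 - <<'E'
from fit import *
s=robot.read_state(); print(s['t'],s['tool_pos'],s['force'],s['wrist_torque'],s['q'])
cv2.imwrite("pics/wrist6.png",robot.read_camera('wrist')[:,:,::-1])
E
```

```text
10.6 [0.54635799 0.03632722 0.05500283] [ 0.12083077 -2.17254215  6.04401326] [-0.45263569  0.02597946 -0.03302491] [-2.67643387e-02  1.20156821e-01  1.79474257e+00 -7.30940740e-04
  1.22469517e+00 -7.00537343e-01]
```

View pics/wrist6.png

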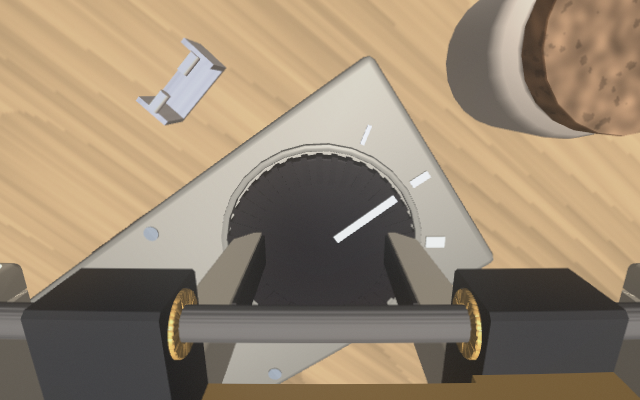

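The line, ending at (396,199), now aims at the middle mark at (420,180). I lift straight off and check.

{"name": "carry_out", "arguments": {
  "commands": [
    [[0,0,-0.3,0],[0,0,-0.3,0],[0,0,-1.0,0],[0,0,-2.0,0],[0,0,-2.0,0],[0,0,-2.0,0],[0,0,-2.0,0],[0,0,0,0],[0,0,0,0],[0,0,0,0]]
  ]
}}

```text
t: 11.48
tool_pos: [0.5449, 0.0369, 0.1495]
orientation: [-1.361, -2.831, 0.001]
force: [-0.2, 0.5, 0.3]
opening: 0.0597
```

```bash
python3 - <<'E'
from fit import *
s=robot.read_state(); print(s['t'],s['tool_pos'],s['force'],s['orientation'])
cv2.imwrite("pics/wrist7.png",robot.read_camera('wrist')[:,:,::-1])
R=Ro.from_rotvec(s['orientation']).as_matrix();print(R[:,0],R[:,1])
print(go([.4893,-.0998,.12]))
E
```

```text
11.4833 [0.5448509  0.03693267 0.14949736] [-0.20954129  0.4690545   0.33001637] [-1.36069187e+00 -2.83051005e+00  6.13059485e-04]
[-6.24569861e-01  7.80968592e-01  7.39629129e-04] [ 0.7809682   0.62457029 -0.00078874]
[ -7.24 -12.84   2.9 ]
```

View pics/wrist7.png

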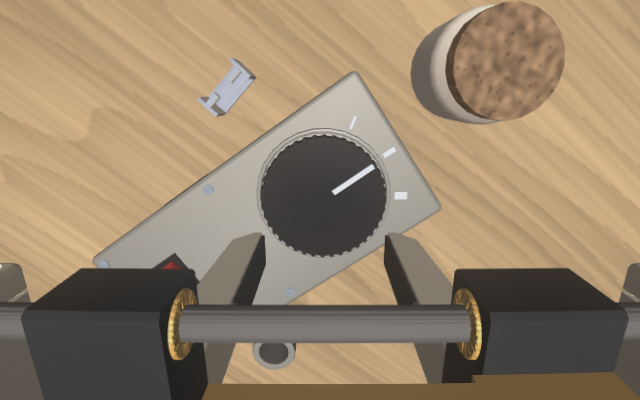

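The line sits on the middle mark, with its tip at (375,167) and the mark at (390,152). The dial is centred near (323,193). I close the fingers and move over the rocker's raised end.

{"name": "carry_out", "arguments": {
  "commands": [
    [[-0.88,-1.62,0,0],[-0.88,-1.62,0,0],[-0.88,-1.62,0,0],[-0.88,-1.62,0,0],[-0.88,-1.62,0,0],[-0.88,-1.62,0,0],[-0.88,-1.62,0,0],[-0.88,-1.65,0,0],[0,0,1.0,0],[0,0,1.0,0],[0,0,1.0,0],[0,0,0,0],[0,0,0,0]]
  ],
  "claw": 0
}}

```text
t: 12.62
tool_pos: [0.4869, -0.0981, 0.1185]
orientation: [-1.358, -2.829, 0.0]
force: [-0.6, -0.8, -0.2]
opening: 0.0005
```

```bash
python3 - <<'E'
from fit import *
s=robot.read_state(); print(s['t'],s['tool_pos'],s['force'],s['opening'],go([.4874,-.0992,.075]))
cv2.imwrite("pics/wrist8.png",robot.read_camera('wrist')[:,:,::-1])
cv2.imwrite("pics/side8.png",cv2.resize(robot.read_camera('side')[180:330,260:410,::-1],None,fx=4,fy=4,interpolation=cv2.INTER_CUBIC))
E
```

```text
12.6167 [ 0.48694679 -0.09813522  0.11845061] [-0.55705505 -0.75652509 -0.17640066] 0.00046850588445982735 [-0.12 -0.02  4.34]
```

View pics/wrist8.png

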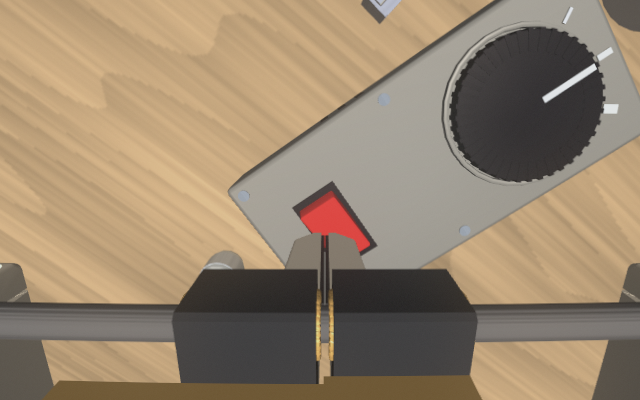

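View pics/side8.png

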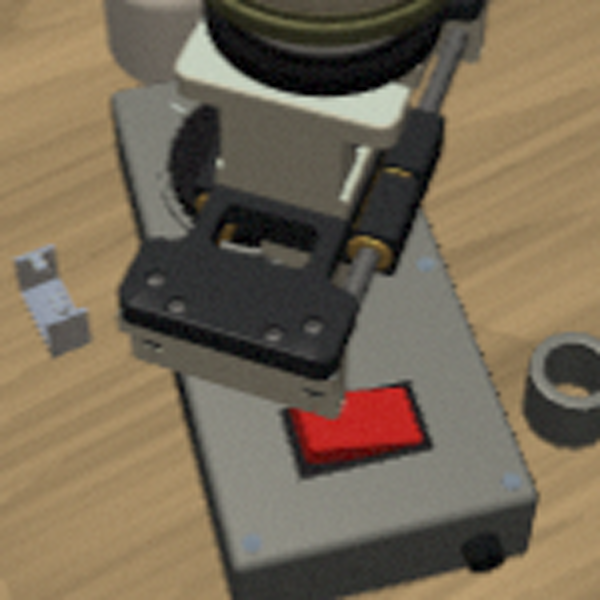

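The wrist view shows the closed fingers over the rocker's raised half, near (325,235), and the dial line still on the middle mark. I descend.

{"name": "carry_out", "arguments": {
  "commands": [
    [[-0.1,0,1.2,0],[0,0,1.2,0],[0,0,0.8,0],[0,0,0.2,0],[0,0,0,0],[0,0,0,0]]
  ]
}}

```text
t: 13.22
tool_pos: [0.4884, -0.1, 0.086]
orientation: [-1.361, -2.831, 0.0]
force: [-0.4, -0.5, 0.4]
opening: 0.0007
```

{"name": "carry_out", "arguments": {
  "commands": [
    [[0,0,0.3,0],[0,0,0.3,0],[0,0,0.3,0],[0,0,0.3,0],[0,0,0,0]]
  ]
}}

```text
t: 13.63
tool_pos: [0.4881, -0.0999, 0.0735]
orientation: [-1.361, -2.83, 0.0]
force: [-0.5, 0.4, 0.8]
opening: 0.0005
```

{"name": "carry_out", "arguments": {
  "commands": [
    [[0,0,0.2,0],[0,0,0.2,0],[0,0,0.2,0],[0,0,0.2,0],[0,0,0,0]]
  ]
}}

```text
t: 14.05
tool_pos: [0.4882, -0.1, 0.0657]
orientation: [-1.361, -2.831, 0.0]
force: [0.5, -0.6, -0.7]
opening: 0.0002
```

{"name": "carry_out", "arguments": {
  "commands": [
    [[0,0,0.2,0],[0,0,0.2,0],[0,0,0,0]]
  ]
}}

```text
t: 14.3
tool_pos: [0.4883, -0.1, 0.0618]
orientation: [-1.361, -2.831, 0.0]
force: [-0.2, -0.6, 0.3]
opening: 0.0004
```

{"name": "carry_out", "arguments": {
  "commands": [
    [[0,0,0.2,0],[0,0,0.2,0],[0,0,0,0]]
  ]
}}

```text
t: 14.55
tool_pos: [0.4881, -0.0999, 0.0579]
orientation: [-1.361, -2.831, 0.0]
force: [-1.1, 0.9, 1.5]
opening: 0.0007
```

{"name": "carry_out", "arguments": {
  "commands": [
    [[0,0,0.2,0],[0,0,0,0]]
  ]
}}

```text
t: 14.72
tool_pos: [0.4884, -0.1, 0.0559]
orientation: [-1.361, -2.831, 0.0]
force: [-1.2, -0.2, 1.1]
opening: 0.0007
```

{"name": "carry_out", "arguments": {
  "commands": [
    [[0,0,0.15,0],[0,0,0,0]]
  ]
}}

```text
t: 14.88
tool_pos: [0.4885, -0.1, 0.0545]
orientation: [-1.361, -2.831, -0.0]
force: [-0.6, 0.3, -0.1]
opening: 0.0005
```

{"name": "carry_out", "arguments": {
  "commands": [
    [[0,0,0.1,0],[0,0,0,0]]
  ]
}}

```text
t: 15.05
tool_pos: [0.4885, -0.1001, 0.0535]
orientation: [-1.361, -2.831, 0.0]
force: [-1.0, 1.0, 0.9]
opening: 0.0002
```

{"name": "carry_out", "arguments": {
  "commands": [
    [[0,0,0.1,0],[0,0,0,0]]
  ]
}}

```text
t: 15.22
tool_pos: [0.4886, -0.1001, 0.0531]
orientation: [1.361, 2.831, -0.0]
force: [-4.0, 1.5, 5.7]
opening: 0.0007
```

```bash
python3 - <<'E'
from fit import *
s=robot.read_state(); print(s['t'],s['tool_pos'],s['force'],s['wrist_torque'])
cv2.imwrite("pics/side9.png",cv2.resize(robot.read_camera('side')[230:310,310:420,::-1],None,fx=6,fy=6,interpolation=cv2.INTER_CUBIC))
E
```

```text
15.2167 [ 0.48864689 -0.10010298  0.05308989] [-4.00638052  1.4510845   5.70491666] [ 0.08636822  0.56703604 -0.00545804]
```

View pics/side9.png

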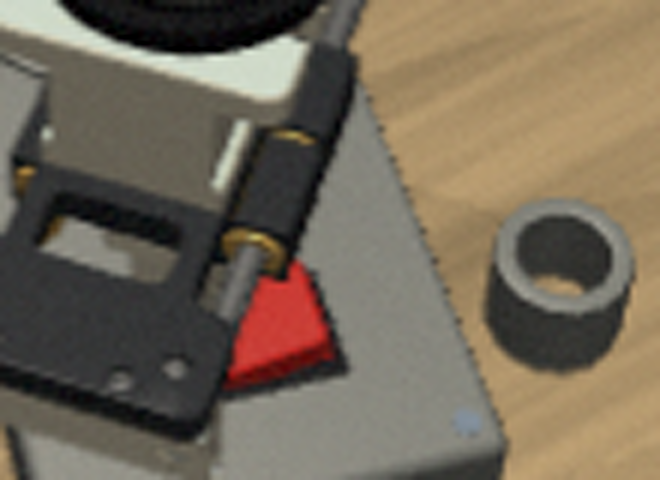

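The far end of the rocker now looks raised and the force is against its stop, so it has probably snapped over. I lift clear and check.

{"name": "carry_out", "arguments": {
  "commands": [
    [[0,0,-0.5,0],[0,0,-1.0,0],[0,0,-2.5,0],[0,0,-3.0,0],[0,0,-3.0,0],[0.0,0,-3.0,0],[3.0,0,-2.0,0],[3.0,0,0,0],[3.0,0,0,0],[3.0,0,0,0],[0,0,0,0],[0,0,0,0],[0,0,0,0]]
  ]
}}

```text
t: 16.35
tool_pos: [0.4141, -0.0065, 0.2036]
orientation: [1.36, 2.83, 0.0]
force: [-0.0, 0.3, -0.9]
opening: 0.0005
```

```bash
python3 - <<'E'
from fit import *
s=robot.read_state(); print(s['t'],s['tool_pos'],s['force'])
cv2.imwrite("pics/wrist10.png",robot.read_camera('wrist')[:,:,::-1])
cv2.imwrite("pics/side10.png",cv2.resize(robot.read_camera('side')[180:380,250:450,::-1],None,fx=3,fy=3,interpolation=cv2.INTER_CUBIC))
cv2.imwrite("pics/scene10.png",cv2.resize(robot.read_camera('scene')[140:270,250:400,::-1],None,fx=4.5,fy=4.5,interpolation=cv2.INTER_CUBIC))
E
```

```text
16.35 [ 0.41413991 -0.0065251   0.20357895] [-0.00257217  0.33150656 -0.90215261]
```

View pics/side10.png

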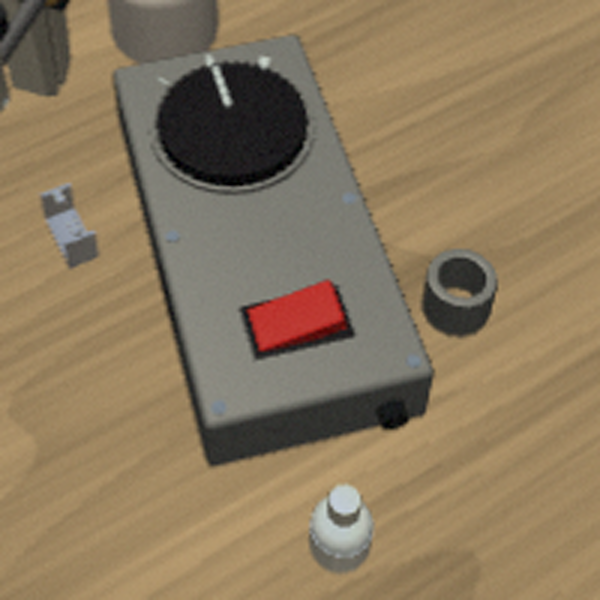

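View pics/scene10.png

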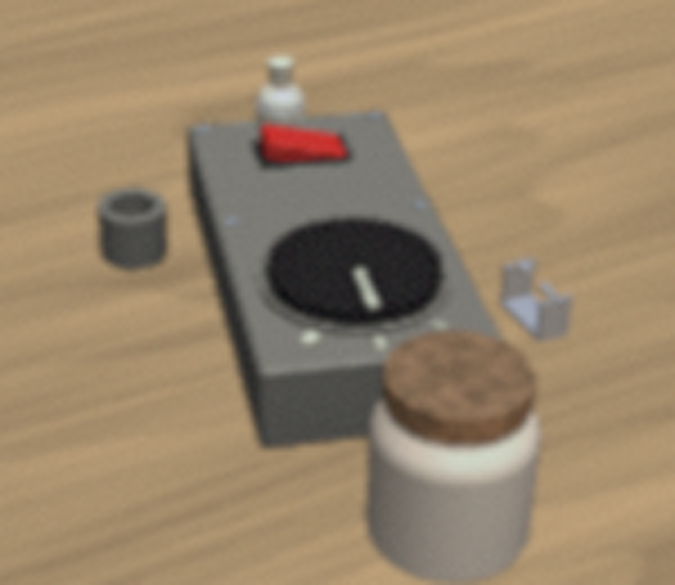

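View pics/wrist10.png

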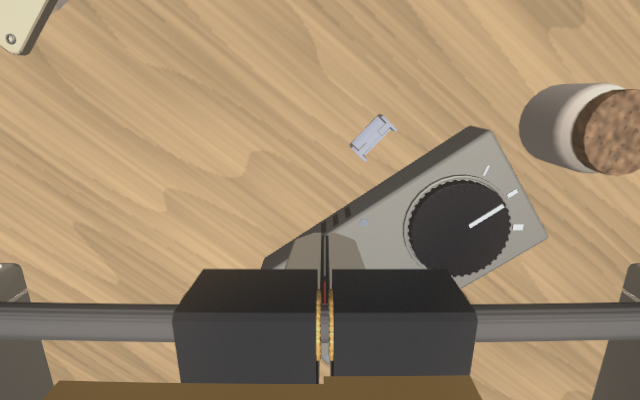

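The side and scene views show the rocker flipped, with its front end down and its rear end raised. The dial line is on the middle mark in all three views, the other objects are in place and the robot is clear. I'm handing the job in.

```bash
python3 -c "
from plant import robot
print(robot.close_job())"
```

```text
the job is handed in; nothing more can be done
None
```

The dial is on the middle mark and the red rocker is snapped over to on. I handed the job in at about 16.5 s of the 48 s allowed; no verdict came back.

- **Dial:** I rested both fingertips, 60 mm apart, on the dial face with about 6 N and rolled the tool 32° clockwise. After I lifted off, the white line sat on the middle mark.
- **Rocker:** I pressed its raised end with the closed fingers until the force fell away and then rose to about 6 N against the stop. I then backed off.
- **Last checks:** In the side and scene views the rocker's front end is down. In all three views the dial line is on the middle mark. The jar, clip, bottle and coupling look unmoved, judged by eye and not measured. The tool is clear at z = 0.20 m with no contact force.

**Disagreement:** the fingertips touched about 21 mm later than the stated 14 mm finger overhang implies. They act as if they end about 7 mm behind the TCP, so I found contact by force. An early fit also put the lid about 7 mm too low. That was the rounded lid edges: triangulating the marks and screws gave the stated height.

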